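# Unlock a probe from its slanted holder and hold it upright over the beaker

## Task

Take the probe by its black handle, turn it in its slanted holder until the pointer stands at the black index line, and draw it straight out along the holder. Then bring it upright and hold it, tip down, a few centimetres (3 to 5) above the middle of the larger beaker's mouth, touching nothing; the job finishes with the gripper still holding the probe there. Leave the beakers, the vial and the stopper where they stand.

Things in the scene. Friction and masses are not known exactly. Their poses are not given: they have to be found in the camera images.
- holder: Fixed grey probe holder, a 44 x 44 x 66 mm block leaning 30 degrees to its front (roughly towards the robot) on a 105 x 85 mm foot; place and yaw vary. Origin: centre of the bore's mouth on the aluminium cover plate, 80 mm above the worktop. +z: out of the bore along its slanted axis; -x: across the plate to the index line; y level. Bore 18 mm wide, 60 mm deep below the mouth.
- index_line (a point): Black index line on the holder's cover plate, 20 mm from the bore's axis in the holder's -x direction; axes as the holder's. It marks the keyway: a 10 mm wide notch in the 5 mm plate, from the bore to 18 mm from the axis. Under the plate is a chamber in which the probe's side pin turns freely.
- probe_grip (a point): Centre of the probe's black handle; the probe is loose, about 80 g, standing in the holder, this point 38 mm above the mouth. Handle: flat bar 14 mm thick (y; take it across this), 30 mm wide (x), 46 mm long (z). +z: along the probe from tip to handle end; -x: to the pointer. 30 mm below this point begins a flange, 26 mm across; below it the white stem, 16 mm thick.
- probe_pin (a point): Outer end of a steel side pin on the stem, 5 mm thick, 16 mm from the axis, below the pointer, 48 mm below the handle centre. Seated, it is hidden 2.5 mm under the cover plate, locks the probe in unless it stands at the keyway, and the probe turns freely. At the start it is 40 to 80 degrees from the index line, counterclockwise seen from the handle end; so turn it clockwise to the line.
- probe_pointer (a point): Outer end of the pointer tab on the probe's flange, 20 mm from the probe's axis in the probe's -x direction, 32 mm below the handle centre. It shows where the side pin is: the pin passes the keyway when the pointer stands at the index line (within about 8 degrees).
- probe_tip (a point): Lower end of the probe's white stem, on its axis, 98 mm below the handle centre. Axes as the probe's.
- large_beaker_mouth (a point): Centre of the mouth of the larger glass beaker, 54 mm wide, 70 mm high, loose on the worktop; at its rim. +z up.
- small_beaker_mouth (a point): Centre of the mouth of the smaller glass beaker, 46 mm wide, 58 mm high, loose; a bystander. The two beakers may have swapped places.
- vial_mid (a point): Centre (half-way up) of a screw-cap vial, 23 mm wide, 51 mm high, loose; a bystander.
- stopper_mid (a point): Centre of a rubber stopper, 28 mm wide, 26 mm high, loose; a bystander.
Things that resemble listed ones, but are neither listed nor needed, are in the scene too. Leave any blue, red or turquoise look-alike of the part that bears large_beaker_mouth alone.

How it is judged:
On the way, in this order (a step that is already met when the one before it is completed fails the run):
1. the pointer is turned to the index line (within 5 mm sideways) while the probe is still in the holder (y of probe_pointer in the frame of holder between -0.005 and 0.005 m and x of probe_pointer in the frame of holder below -0.012 m and z of probe_tip in the frame of holder below -0.02 m), for 0.1 s.
2. the probe is drawn clear of the holder, in the gripper (z of probe_tip in the frame of holder above 0.005 m and contact force between probe and the fingers above 1 N and contact force between probe and holder below 0.1 N), for 0.1 s.
At the end, for the whole second after the job is handed in: The gripper holds the probe still and upright (within 10 degrees), tip down, the tip within 18 mm of the middle of the larger beaker's mouth seen from above and 15 to 75 mm above its rim; the probe touches neither beaker nor holder, and the beaker stands (angle between probe_tip's own z axis and vertical below 0.17 rad and horizontal distance between probe_tip and large_beaker_mouth below 0.018 m and height (world z) of probe_tip between 0.085 and 0.145 m and contact force between probe and the fingers above 1 N and contact force between probe and large_beaker below 0.05 N and contact force between probe and holder below 0.05 N and linear speed of probe below 0.03 m/s and angle between large_beaker_mouth's own z axis and vertical below 0.1 rad); the arm keeps its last pose, push and grip.
It fails at once if a beaker, the vial or the stopper is moved by more than 30 mm (distance of any of large_beaker_mouth, small_beaker_mouth, vial_mid, stopper_mid from where it was at the start of the episode above 0.03 m).
It also fails if it takes over 40 s, if anything falls off the work surface, if the arm or the gripper's body presses on something with over 40 N, if the wrist force passes 120 N, or if a joint passes its speed limit or range.

## Robot

A 6-joint arm with a two-finger parallel gripper is mounted at the origin on a cart in front of the work surface, level with it; the furniture and walls round the work are solid. World frame = base frame: x ahead of the robot, y to its left, z up, the work surface at z = 0. Lengths are in m, angles in rad, forces in N, time in s.
With the tool pointing down it reaches from about 0.35 to 1 m from the base axis. Payload 7.1 kg.
Tool frame: the origin (TCP) lies between the finger pads; the fingertips stand 22 mm ahead of it and the grasp point (between the pads) lies 3 mm ahead of it; x points along the fingers, y is the direction in which the jaws open and shut, and the axes are right-handed (so a half turn about x gives the same grasp; the last joint's range is limited). The gripper opens to 85 mm and grips with 20 to 120 N. Pads are 22 mm wide; open, the fingers measure 114 mm over their backs; the gripper's body (76 mm by 85 mm) begins 54 mm behind the grasp point. The pads swing forward as they close: fully open they stand 13 mm farther back than shut.
Start: joints at [1.307, 0.423, 1.63, -0, 1.089, -0.019], TCP at [0.151, 0.606, 0.253] pointing down, gripper open.
Joint ranges: [-3, 3], [-0.9, 2.11], [0.09, 2.58], [-1.31, 4.45], [0.11, 2.69], [-2.54, 2.54]. Speed limits (rad/s): [2.39, 2.39, 3.01, 3.14, 3.14, 3.14].

## Interface

Orientations are given as a rotation vector (axis times angle).
In Python, from rig import manip gives the robot as it stands. The module is installed in compiled form; this text tells all that it offers. Calls block until the motion is done:
- manip.move_to(position, orientation): joint-space move of the TCP to a pose.
- manip.servo_line(position, orientation=None, rate=0.15): straight line of the TCP; orientation=None keeps the orientation; rate is the mean speed in m/s.
- manip.set_joints(angles): joint-space move.
- manip.command_gripper(opening, f_grip=None): finger opening in m; f_grip is the grip in N (None keeps the last); returns when the fingers have stopped.
- manip.hold(seconds).
- manip.solve_ik(position, orientation): joint angles nearest the present ones, or None.
- manip.camera(name): name is "scene" or "side" or "wrist"; returns a dict with "image" (480x640x3 uint8, red, green, blue), "fx", "fy", "cx", "cy" (pixels), "cam_to_world" (4x4, takes a point from camera to world coordinates); the wrist camera has in their place "mount" (4x4, takes a point from camera to tool coordinates, whose origin is the TCP and whose axes are the tool frame's). Camera axes: x right, y down, z forward; pixel columns grow to the right and rows downward; lengths in m; the calibration is good to about 2 mm. The wrist camera is an equidistant fisheye: a pixel r from the principal point sees the ray r / f radians off the axis. A picture is of the moment at which its call begins: read the wrist's pose just before it. There is no depth.
A pose or a line that the arm cannot do raises manip.IKError and nothing moves.
- manip.sign_off(): hands the job in, once; it reports no verdict.
Readings, each from a call of its own:
- manip.get_time(): time.
- manip.get_joint_positions(): joint angles.
- manip.get_joint_vel(): joint speeds.
- manip.get_tau(): joint torques, N m.
- manip.get_position(): TCP position.
- manip.get_ee_rot(): TCP orientation.
- manip.get_contact_force(): force on the tool from outside, world axes, zero at the start.
- manip.get_torque(): the same for the moment, N m.
- manip.get_width(): finger opening in m.
Only numpy, scipy, OpenCV 4.12 (cv2) and the standard library are available. Lean on these libraries where they do the work, as an engineer would, in place of code of your own. Each camera call takes 0.05 s, during which the arm holds its last target.

## Working session

There is one attempt and no reset: what is moved stays moved. The work goes in short steps, each a Python script; the robot and the scene stay as the last script left them, time stands still between calls to the robot, and variables do not carry over. Pictures are saved under pics/ and viewed, and the job is handed in when it is done.

```bash
mkdir -p pics; python3 - <<'E'
from rig import manip
import cv2, numpy as np, pickle
d={}
for n in ["scene","side","wrist"]:
    c=manip.camera(n); d[n]=c
    cv2.imwrite(f"pics/{n}0.png",c["image"][:,:,::-1])
    print(n,c["fx"],c["fy"],c["cx"],c["cy"]); print(np.round(c.get("cam_to_world",c.get("mount")),4))
d["pos"]=manip.get_position(); d["rot"]=manip.get_ee_rot()
print(d["pos"],d["rot"],manip.get_time())
pickle.dump(d,open("d0.pkl","wb"))
E
```

```text
scene 538.2218670492969 538.2218670492969 317.51333766142557 244.36396651390703
[[-0.9831 -0.1143  0.1433  0.2936]
 [-0.1833  0.5989 -0.7796  1.0984]
 [ 0.0032 -0.7926 -0.6097  0.8706]
 [ 0.      0.      0.      1.    ]]
side 532.000438249658 532.000438249658 316.2540220537049 237.30520917533153
[[-0.9995 -0.0238  0.0203  0.4317]
 [-0.0276  0.362  -0.9318  1.2041]
 [ 0.0148 -0.9319 -0.3625  0.5327]
 [ 0.      0.      0.      1.    ]]
wrist 371.64829954431775 371.64829954431775 326.0232469374441 240.02549469252247
[[-8.000e-04 -3.096e-01  9.509e-01 -1.201e-01]
 [ 1.000e+00 -8.000e-04  6.000e-04  1.000e-04]
 [ 6.000e-04  9.509e-01  3.096e-01 -8.000e-02]
 [ 0.000e+00  0.000e+00  0.000e+00  1.000e+00]]
[0.15133726 0.60599462 0.25273265] [ 0.19122971  1.56240804 -0.19307012] 0.15
```

View pics/scene0.png

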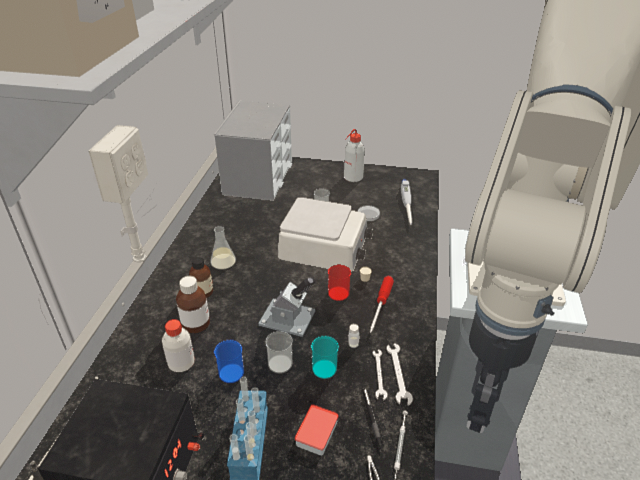

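View pics/side0.png

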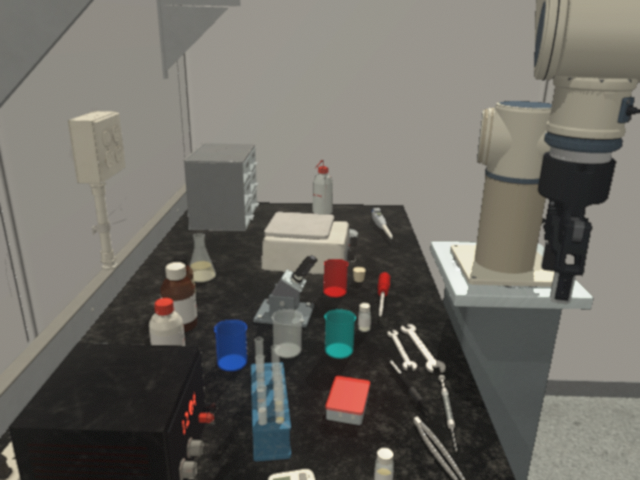

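View pics/wrist0.png

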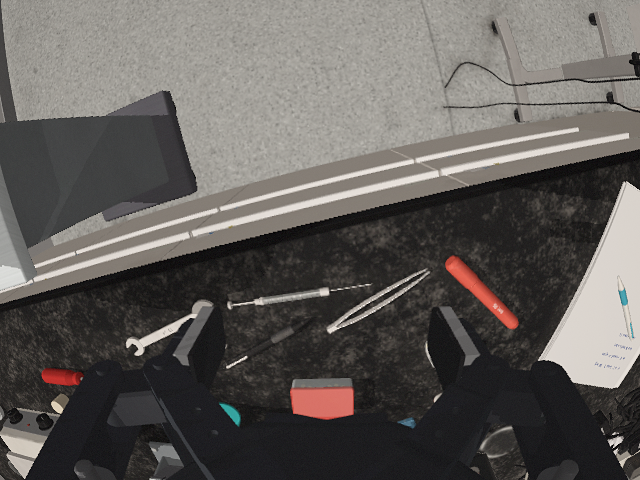

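The scene view shows the holder with the black probe handle at about (293,300), a clear beaker at (280,350) and another clear one partly hidden behind the balance at (322,197). The red, blue and turquoise ones are decoys. I'll zoom in next.

```bash
cat > h.py <<'E'
import pickle, numpy as np, cv2
from scipy.spatial.transform import Rotation as R
def ray(c,u,v):
    T=c["cam_to_world"]; d=T[:3,:3]@np.array([(u-c["cx"])/c["fx"],(v-c["cy"])/c["fy"],1]); return T[:3,3],d
def onz(c,u,v,z=0):
    o,d=ray(c,u,v); return o+d*(z-o[2])/d[2]
def tri(c1,p1,c2,p2):
    o1,d1=ray(c1,*p1);o2,d2=ray(c2,*p2)
    d1=d1/np.linalg.norm(d1);d2=d2/np.linalg.norm(d2)
    s=np.linalg.lstsq(np.c_[d1,-d2],o2-o1,rcond=None)[0]
    a=o1+s[0]*d1;b=o2+s[1]*d2
    return (a+b)/2,np.linalg.norm(a-b)
def proj(c,P):
    T=c["cam_to_world"];p=(np.atleast_2d(P)-T[:3,3])@T[:3,:3]
    return np.c_[p[:,0]/p[:,2]*c["fx"]+c["cx"],p[:,1]/p[:,2]*c["fy"]+c["cy"]]
def crop(im,x0,y0,x1,y1,s,fn):
    cv2.imwrite(fn,cv2.resize(im[y0:y1,x0:x1,::-1],None,fx=s,fy=s,interpolation=cv2.INTER_CUBIC))
E
python3 - <<'E'
from h import *
d=pickle.load(open("d0.pkl","rb"))
crop(d["scene"]["image"],240,260,400,390,5,"pics/s1.png")
crop(d["side"]["image"],230,240,390,370,5,"pics/s2.png")
crop(d["scene"]["image"],260,170,420,290,5,"pics/s3.png")
for p in [(290,318),(280,365),(322,205),(365,278),(354,343)]: print(p,onz(d["scene"],*p))
E
```

```text
(290, 318) [0.50927226 0.2641734  0.        ]
(280, 365) [0.49945677 0.39913222 0.        ]
(322, 205) [ 0.52004367 -0.20338757  0.        ]
(365, 278) [3.58931800e-01 9.64659994e-02 1.11022302e-16]
(354, 343) [0.35789063 0.31138919 0.        ]
```

View pics/s1.png

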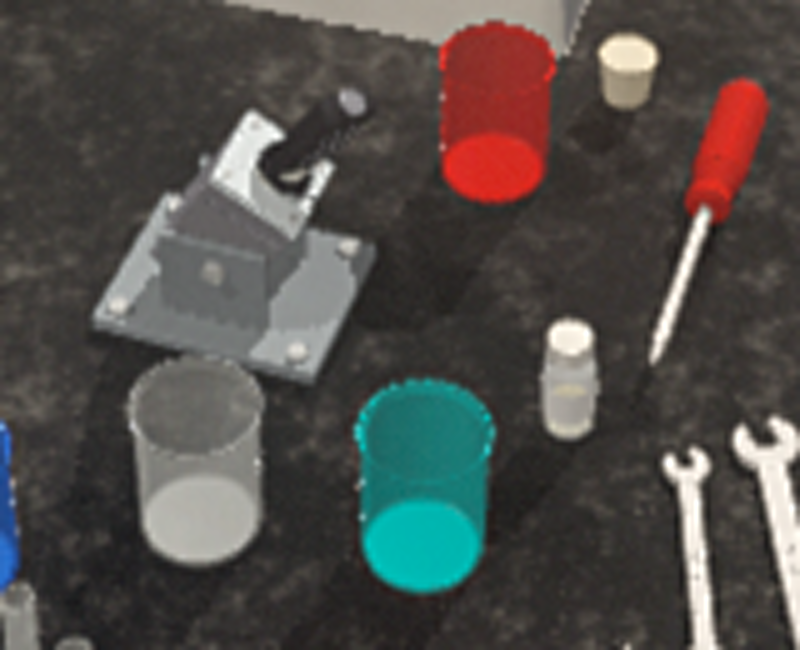

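View pics/s2.png

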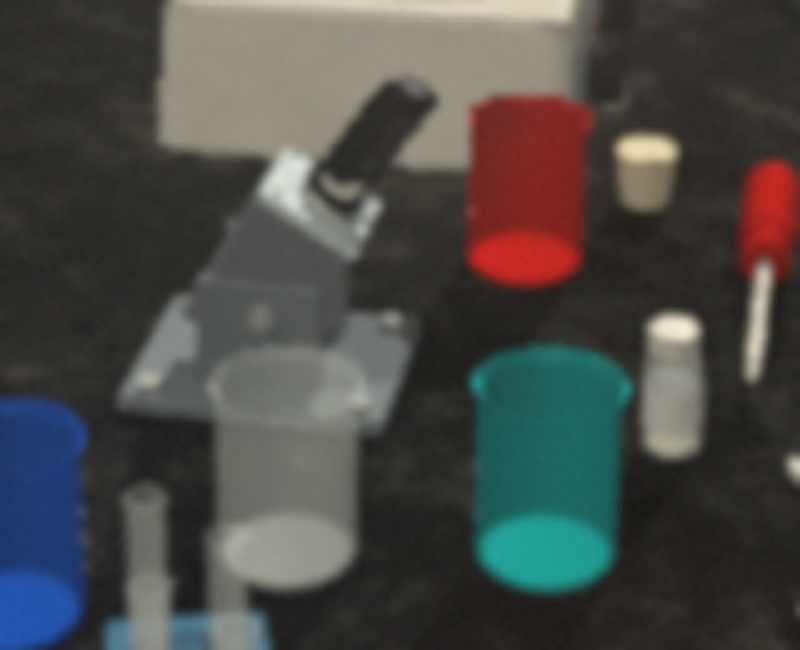

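View pics/s3.png

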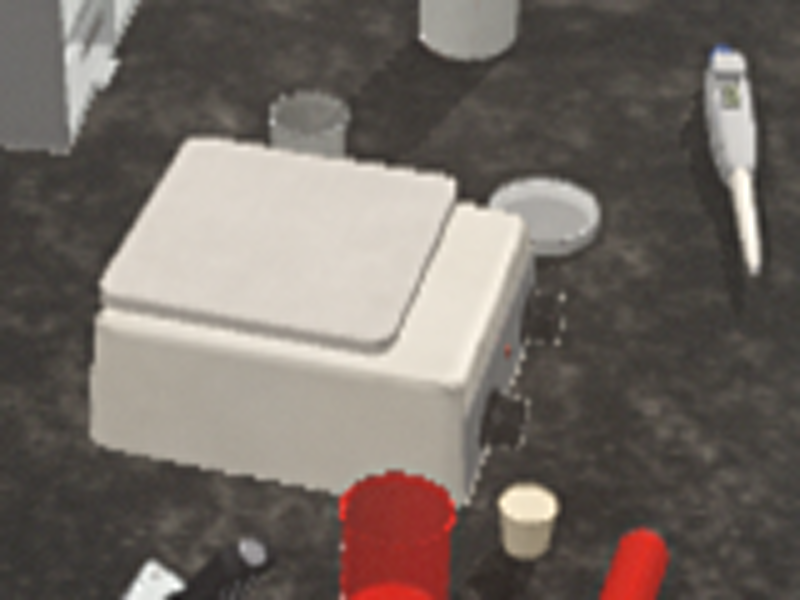

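```bash
python3 - <<'E'
from h import *
d=pickle.load(open("d0.pkl","rb")); S,D=d["scene"],d["side"]
f=lambda p,o:(p[0]/5+o[0],p[1]/5+o[1])
a=[(352,103),(250,112),(212,178),(295,240),(332,165)]
b=[(418,88),(285,150),(260,195),(358,258),(382,205)]
for p,q in zip(a,b): print(p,*[np.round(x,4) for x in tri(S,f(p,(240,260)),D,f(q,(230,240)))])
print("foot")
for p in [(95,320),(312,383),(375,245),(165,195)]: print(onz(S,*f(p,(240,260)),0.008).round(4))
for q in [(120,405),(378,430),(420,320),(180,295)]: print(onz(D,*f(q,(230,240)),0.008).round(4))
print("near beaker rim L/R at .07,c", [onz(S,*f(p,(240,260)),.07).round(4) for p in [(129,405),(265,408)]],"side",[onz(D,*f(p,(230,240)),.07).round(4) for p in [(209,385),(370,388)]])
print("bottom", onz(S,*f((202,520),(240,260)),.003).round(4),onz(D,*f((288,551),(230,240)),.003).round(4), [onz(S,*f(p,(240,260)),.003).round(4) for p in [(143,520),(262,520)]])
print("far rim", [onz(S,*f(p,(260,170)),.058).round(4) for p in [(270,112),(350,115)]])
print("vial",onz(S,*f((570,340),(240,260)),.05),"stopper",onz(S,*f((628,52),(240,260)),.026))
print("red",onz(S,*f((494,168),(240,260)),.003),"teal",onz(S,*f((422,545),(240,260)),.003))
E
```

```text
(352, 103) [0.4577 0.2779 0.1316] 0.003
(250, 112) [0.5106 0.2434 0.0881] 0.0019
(212, 178) [0.5165 0.2899 0.0905] 0.0018
(295, 240) [0.4787 0.2991 0.0695] 0.0023
(332, 165) [0.4724 0.2494 0.0682] 0.0035
foot
[0.5703 0.3025 0.008 ]
[0.4687 0.3212 0.008 ]
[0.4578 0.2334 0.008 ]
[0.5598 0.2193 0.008 ]
[0.5688 0.3089 0.008 ]
[0.4685 0.3223 0.008 ]
[0.4553 0.2341 0.008 ]
[0.5562 0.2178 0.008 ]
near beaker rim L/R at .07,c [array([0.5248, 0.4019, 0.07  ]), array([0.4716, 0.3935, 0.07  ])] side [array([0.5239, 0.3995, 0.07  ]), array([0.4682, 0.3986, 0.07  ])]
bottom [0.4986 0.3989 0.003 ] [0.4969 0.3983 0.003 ] [array([0.5223, 0.4034, 0.003 ]), array([0.4744, 0.3943, 0.003 ])]
far rim [array([ 0.5386, -0.1761,  0.058 ]), array([ 0.4936, -0.1815,  0.058 ])]
vial [0.35959219 0.31552501 0.05      ] stopper [0.35875113 0.09829273 0.026     ]
red [0.41315631 0.16721283 0.003     ] teal [0.40765825 0.39481046 0.003     ]
```

```bash
cat >> h.py <<'E'
def frame(tx,ty):
    tx=tx/np.linalg.norm(tx); ty=ty-tx*(tx@ty); ty/=np.linalg.norm(ty)
    return np.c_[tx,ty,np.cross(tx,ty)]
def hframe(f):  # f horiz front dir
    f=np.array([f[0],f[1],0.]);f/=np.linalg.norm(f); up=np.array([0,0,1.])
    z=np.cos(np.pi/6)*up+.5*f; x=-(np.cos(np.pi/6)*f-.5*up); return np.c_[x,np.cross(z,x),z]
E
python3 - <<'E'
from h import *
from rig import manip
H=hframe((-.988,.155)); m=np.array([.4945,.2704,.08])
print(H.round(3))
print(R.from_rotvec(manip.get_ee_rot()).as_matrix().round(2))
for dist in (.15,.038):
  for a in range(-180,180,30):
    t=np.radians(a); ty=np.cos(t)*H[:,1]+np.sin(t)*H[:,0]
    T=frame(-H[:,2],ty); q=manip.solve_ik(m+dist*H[:,2],R.from_matrix(T).as_rotvec())
    print(dist,a,None if q is None else np.round(q,2))
E
```

```text
[[ 0.856  0.155 -0.494]
 [-0.134  0.988  0.077]
 [ 0.5   -0.     0.866]]
[[-0.    0.24  0.97]
 [-0.    0.97 -0.24]
 [-1.   -0.   -0.  ]]
0.15 -180 None
0.15 -150 None
0.15 -120 [ 0.79  0.25  2.14 -0.82  0.59 -2.06]
0.15 -90 [ 0.79  0.25  2.14 -0.82  0.59 -1.54]
0.15 -60 [ 0.79  0.25  2.14 -0.82  0.59 -1.01]
0.15 -30 [ 0.79  0.25  2.14 -0.82  0.59 -0.49]
0.15 0 [ 0.79  0.25  2.14 -0.82  0.59  0.03]
0.15 30 [ 0.79  0.25  2.14 -0.82  0.59  0.56]
0.15 60 [ 0.79  0.25  2.14 -0.82  0.59  1.08]
0.15 90 [ 0.79  0.25  2.14 -0.82  0.59  1.6 ]
0.15 120 [ 0.79  0.25  2.14 -0.82  0.59  2.13]
0.15 150 None
0.038 -180 None
0.038 -150 [ 0.69  0.49  2.11 -1.16  0.42 -2.29]
0.038 -120 [ 0.69  0.49  2.11 -1.16  0.42 -1.77]
0.038 -90 [ 0.69  0.49  2.11 -1.16  0.42 -1.24]
0.038 -60 [ 0.69  0.49  2.11 -1.16  0.42 -0.72]
0.038 -30 [ 0.69  0.49  2.11 -1.16  0.42 -0.2 ]
0.038 0 [ 0.69  0.49  2.11 -1.16  0.42  0.33]
0.038 30 [ 0.69  0.49  2.11 -1.16  0.42  0.85]
0.038 60 [ 0.69  0.49  2.11 -1.16  0.42  1.37]
0.038 90 [ 0.69  0.49  2.11 -1.16  0.42  1.9 ]
0.038 120 [ 0.69  0.49  2.11 -1.16  0.42  2.42]
0.038 150 None
```

```bash
python3 - <<'E'
from h import *
from rig import manip
H=hframe((-.988,.155)); m=np.array([.4945,.2704,.08])
L=[]
for i,a in enumerate((0,-50)):
    t=np.radians(a); ty=np.cos(t)*H[:,1]+np.sin(t)*H[:,0]
    manip.move_to(m+.155*H[:,2],R.from_matrix(frame(-H[:,2],ty)).as_rotvec())
    manip.hold(.2)
    p=manip.get_position();r=manip.get_ee_rot();c=manip.camera("wrist")
    c["p"]=p;c["r"]=r;L.append(c)
    cv2.imwrite(f"pics/w{i+1}.png",c["image"][:,:,::-1])
pickle.dump(L,open("w.pkl","wb")); print(manip.get_time(),manip.get_contact_force())
E
```

```text
3.05 [-0.32350268 -0.06495258  0.28984322]
```

View pics/w1.png

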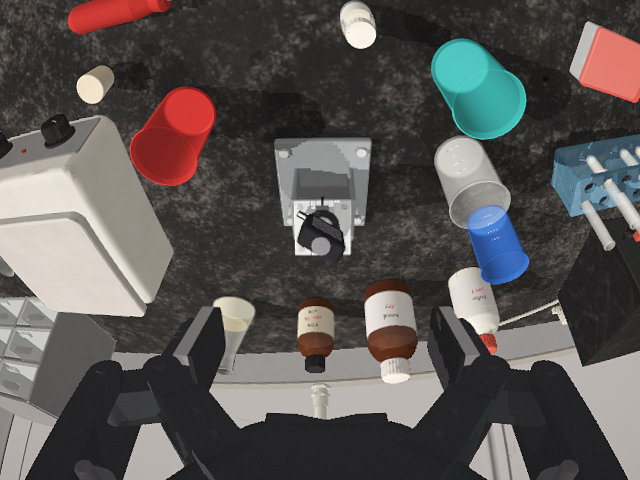

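View pics/w2.png

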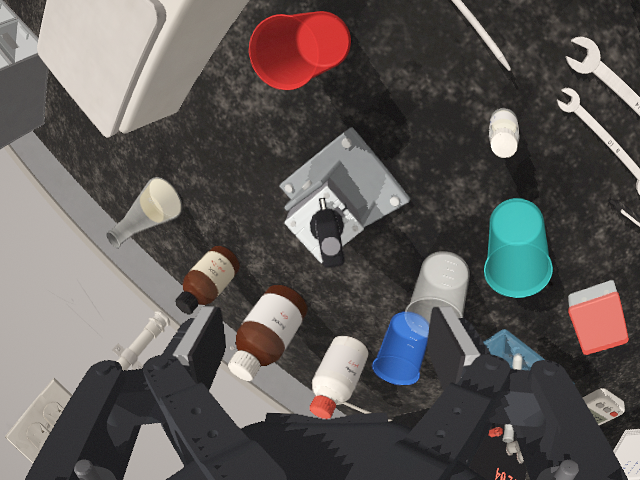

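```bash
python3 - <<'E'
from h import *
L=pickle.load(open("w.pkl","rb"))
crop(L[0]["image"],265,125,385,270,4,"pics/w1c.png")
crop(L[0]["image"],280,185,370,265,8,"pics/w1d.png")
crop(L[1]["image"],275,180,375,275,8,"pics/w2c.png")
E
```

```text
(no output)
```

View pics/w1d.png

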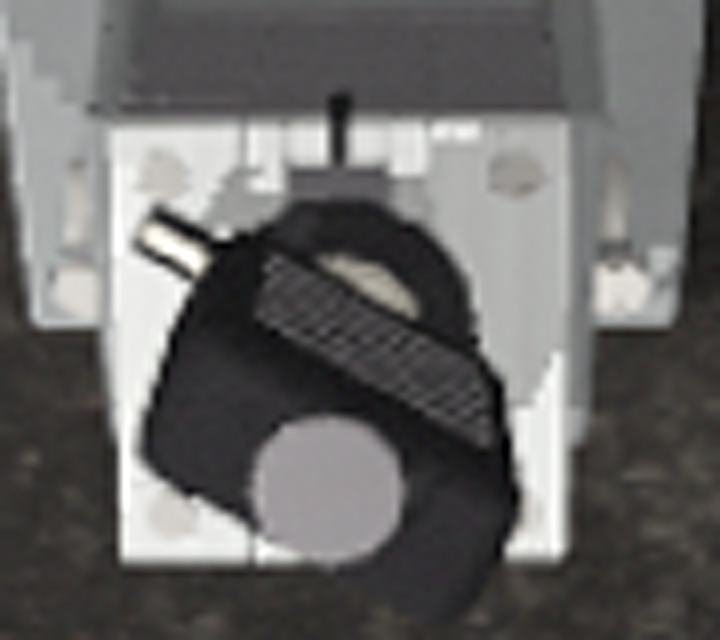

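View pics/w2c.png

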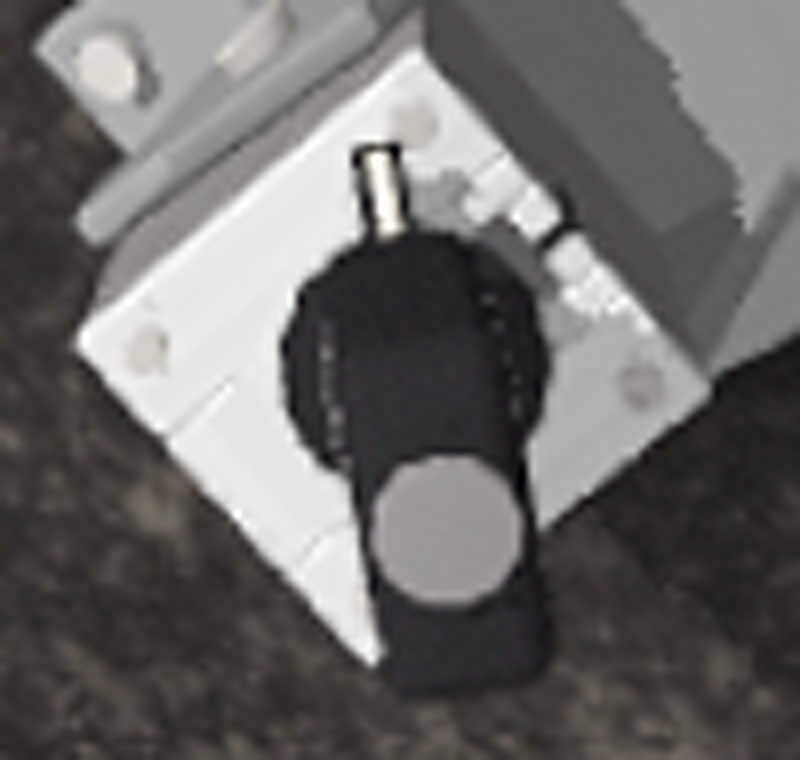

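```bash
cat >> h.py <<'E'
def wproj(c,P):
    Rm=R.from_rotvec(c["r"]).as_matrix(); T=c["mount"]
    t=(np.atleast_2d(P)-c["p"])@Rm; q=(t-T[:3,3])@T[:3,:3]
    rr=np.hypot(q[:,0],q[:,1]); th=np.arctan2(rr,q[:,2])
    return np.c_[c["cx"]+c["fx"]*th*q[:,0]/rr,c["cy"]+c["fy"]*th*q[:,1]/rr]
E
cat > fit.py <<'E'
from h import *
from scipy.optimize import least_squares
L=pickle.load(open("w.pkl","rb"))
g=lambda p,o:[(p[0]+.5)/8-.5+o[0],(p[1]+.5)/8-.5+o[1]]
o1,o2=(280,185),(275,180)
A=np.array([g(p,o1) for p in [(108,120),(570,118),(120,562),(570,558),(341,142),(148,228),(328,490)]])
B=np.array([g(p,o2) for p in [(425,50),(710,388),(78,338),(555,222),(375,148),(448,530)]])
def model(v):
    m,yaw,phi,hs=v[:3],v[3],v[4],v[5]
    H=hframe((-np.cos(yaw),np.sin(yaw)))
    pt=[-.02*np.cos(phi),-.02*np.sin(phi),.006]
    loc=np.array([[-hs,-hs,0],[-hs,hs,0],[hs,-hs,0],[hs,hs,0],[-.02,0,0],pt,[0,0,.061]])
    return loc@H.T+m
def res(v):
    P=model(v)
    return np.r_[(wproj(L[0],P)-A).ravel(),(wproj(L[1],P[[0,1,2,4,5,6]])-B).ravel()]
s=least_squares(res,[.4945,.2704,.08,.155,1.,.022],loss="soft_l1",x_scale=[.01,.01,.01,.1,.1,.01])
if __name__=="__main__":
    print(s.x, np.degrees(s.x[3:5])); print(s.fun.reshape(-1,2).round(2))
    d=pickle.load(open("d0.pkl","rb"))
    P=model(s.x); print(proj(d["scene"],P).round(1)[[0,1,2,3,6]]); print(proj(d["side"],P).round(1)[[0,1,2,3,6]])
    f=lambda p,o:(p[0]/5+o[0],p[1]/5+o[1])
    print([f(p,(240,260)) for p in [(332,165),(295,240),(250,112),(212,178),(352,103)]])
    print([f(p,(230,240)) for p in [(382,205),(358,258),(285,150),(260,195),(418,88)]])
E
python3 fit.py
```

```text
[0.49439866 0.26821462 0.07793432 0.14755389 0.95619545 0.0219452 ] [ 8.45421492 54.78596358]
[[-0.11 -0.44]
 [-0.31 -0.62]
 [ 0.2  -1.59]
 [-0.94 -1.41]
 [-0.47 -0.99]
 [ 1.99  1.11]
 [ 0.12  7.78]
 [-0.32 -0.98]
 [ 0.59 -0.68]
 [ 0.03 -0.5 ]
 [ 0.08  0.68]
 [ 0.18  2.65]
 [-7.08  4.78]]
[[307.1 293.8]
 [300.1 307.1]
 [290.6 282.4]
 [283.1 295.4]
 [308.5 279.2]]
[[305.6 281.2]
 [301.2 291. ]
 [286.9 269.5]
 [281.7 278.9]
 [309.5 256.5]]
[(306.4, 293.0), (299.0, 308.0), (290.0, 282.4), (282.4, 295.6), (310.4, 280.6)]
[(306.4, 281.0), (301.6, 291.6), (287.0, 270.0), (282.0, 279.0), (313.6, 257.6)]
```

```bash
cat > fit2.py <<'E'
from fit import *
d=pickle.load(open("d0.pkl","rb"))
f=lambda p,o:(p[0]/5+o[0],p[1]/5+o[1])
SO=np.array([f(p,(240,260)) for p in [(332,165),(295,240),(250,112),(212,178),(352,103)]])
DO=np.array([f(p,(230,240)) for p in [(382,205),(358,258),(285,150),(260,195),(418,88)]])
def model2(v):
    H=hframe((-np.cos(v[3]),np.sin(v[3]))); phi=v[4]; hs=.022
    e0=v[5:7]; e1=v[7:9]; ep=e0+(e1-e0)*.006/.061
    loc=np.array([[-hs,-hs,0],[-hs,hs,0],[hs,-hs,0],[hs,hs,0],[-.02,0,0],[-.02*np.cos(phi)+ep[0],-.02*np.sin(phi)+ep[1],.006],[e1[0],e1[1],.061]])
    return loc@H.T+v[:3]
def mk(c,off):
    c=dict(c); M=c["mount"].copy(); M[:3,3]+=off; c["mount"]=M; return c
def res2(v,sep=False):
    P=model2(v); o=v[9:12]
    w=np.r_[(wproj(mk(L[0],o),P)-A).ravel(),(wproj(mk(L[1],o),P[[0,1,2,4,5,6]])-B).ravel()]
    k=[0,1,2,3,6]
    s=(proj(d["scene"],P[k])+v[12:14]-SO).ravel(); t=(proj(d["side"],P[k])+v[14:16]-DO).ravel()
    if sep: return w,s,t
    return np.r_[w,s,t,(v[2]-.08)/.0003,v[5:7]/.001,(v[7:9])/.005,o/.0015,v[12:16]/1.]
x0=np.r_[s.x[:5],0,0,0,0,0,0,0,0,0,0,0]
s2=least_squares(res2,x0,x_scale=np.r_[[.01]*3,.1,.1,[.003]*7,[1]*4])
if __name__=="__main__":
    np.set_printoptions(suppress=True)
    print(s2.x.round(4),np.degrees(s2.x[3:5]))
    for r in res2(s2.x,True): print(r.reshape(-1,2).round(1).tolist())
    pickle.dump(s2.x,open("fit.pkl","wb"))
E
python3 fit2.py
```

```text
[ 0.4938  0.2682  0.0799  0.1483  0.965  -0.0009 -0.0013 -0.0059 -0.0001
 -0.     -0.0003  0.0004 -0.8109  0.5755  0.2567  0.843 ] [ 8.49588601 55.28874297]
[[-0.1, 0.2], [0.2, 0.0], [0.2, -0.5], [-0.5, -0.3], [-0.2, -0.3], [0.4, 0.3], [0.1, 0.0], [-0.5, -0.8], [0.8, -0.1], [-0.5, -0.0], [0.0, 1.1], [0.1, 0.7], [-0.1, -0.3]]
[[0.2, 0.7], [0.5, -1.0], [0.1, -0.1], [0.1, -0.2], [-0.1, 0.0]]
[[-0.2, 0.1], [0.1, -0.6], [0.4, -0.6], [0.2, -0.2], [-0.9, 0.4]]
```

```bash
cat >> h.py <<'E'
def geo():
    v=pickle.load(open("fit.pkl","rb"))
    return v[:3],hframe((-np.cos(v[3]),np.sin(v[3]))),v[4]
def tool(H,a):
    return R.from_matrix(frame(-H[:,2],np.cos(a)*H[:,1]+np.sin(a)*H[:,0])).as_rotvec()
def shot(manip,fn):
    p=manip.get_position();r=manip.get_ee_rot();c=manip.camera("wrist");c["p"]=p;c["r"]=r
    cv2.imwrite(fn,c["image"][:,:,::-1]); return c
E
python3 - <<'E'
from h import *
from rig import manip
m,H,phi=geo()
q=manip.solve_ik(m+.043*H[:,2],tool(H,-phi)); print(np.round(q,3)); print(np.round(manip.solve_ik(m+.043*H[:,2],tool(H,0.1)),3))
manip.command_gripper(.06)
manip.move_to(m+.13*H[:,2],tool(H,-phi))
manip.servo_line(m+.043*H[:,2],tool(H,-phi),rate=.08)
print(manip.get_time(),manip.get_position(),m+.043*H[:,2],manip.get_contact_force())
shot(manip,"pics/w3.png")
c=manip.camera("scene"); crop(c["image"],220,200,420,350,4,"pics/s4.png")
c=manip.camera("side"); crop(c["image"],220,200,420,350,4,"pics/s5.png")
E
```

```text
[ 0.691  0.475  2.119 -1.152  0.419 -0.652]
[ 0.691  0.475  2.119 -1.152  0.419  0.413]
4.9167 [0.47251252 0.27152499 0.11748127] [0.47253544 0.27138455 0.11718117] [-0.62728731 -0.27639222 -0.10331288]
```

View pics/w3.png

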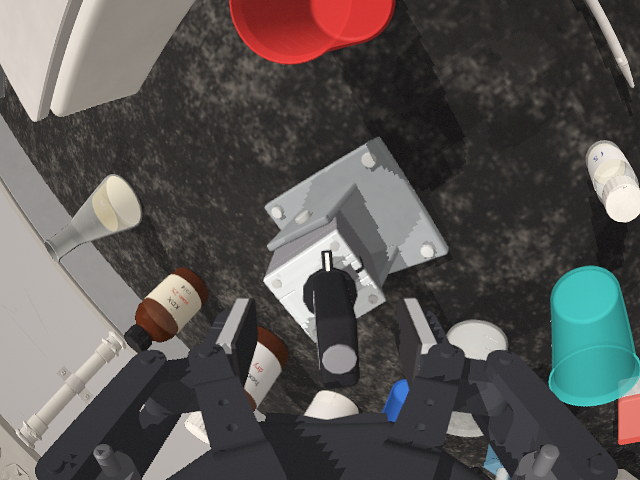

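View pics/s4.png

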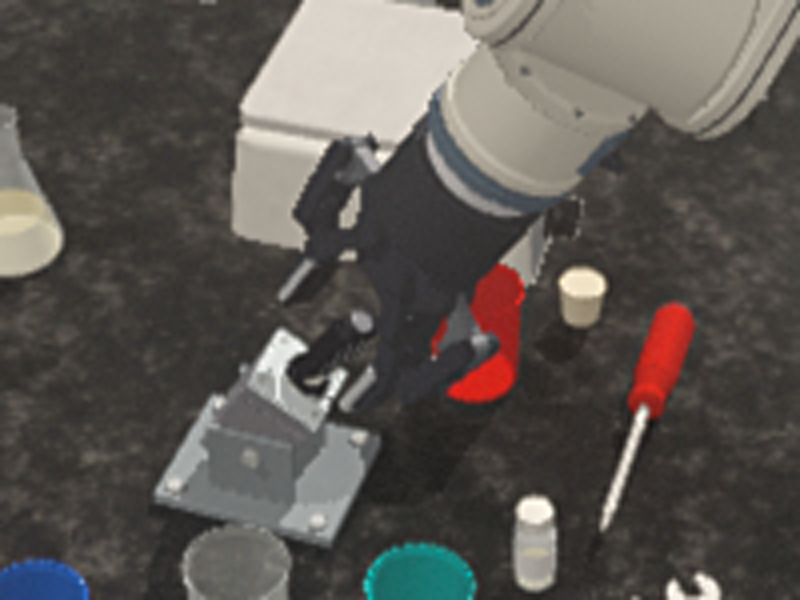

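View pics/s5.png

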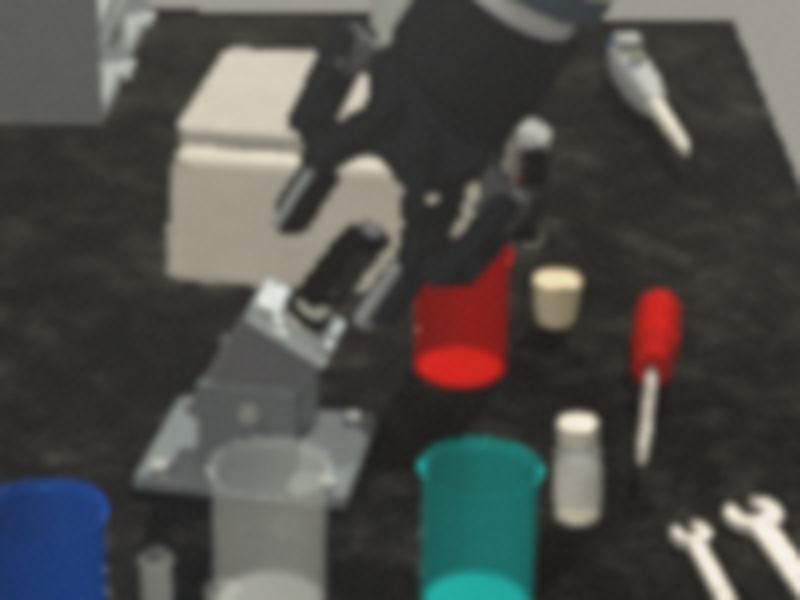

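Wrist view: the handle is between the fingers, at about (337,330), and the pads are clear of it on both sides. Closing now.

```bash
python3 - <<'E'
from h import *
from rig import manip
m,H,phi=geo()
manip.command_gripper(0.0,f_grip=40)
print(manip.get_width(),manip.get_time(),manip.get_contact_force(),manip.get_position()-(m+.043*H[:,2]))
shot(manip,"pics/w4.png")
E
```

```text
0.013283656614234435 5.5417 [-1.19231047 -0.72696863  1.09329461] [-1.07148513e-04  1.06181393e-04  2.74432643e-05]
```

View pics/w4.png

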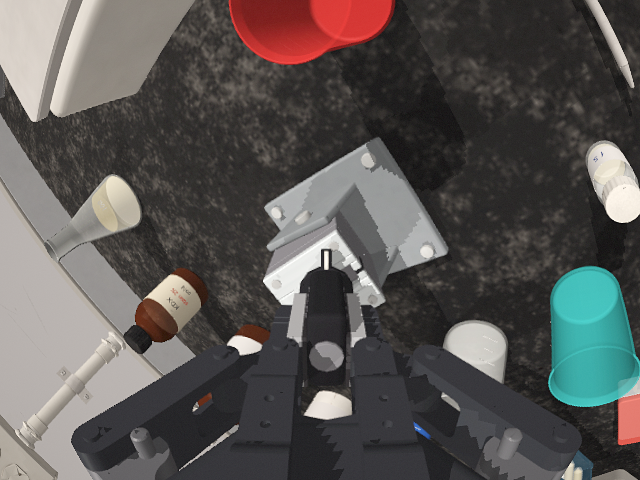

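```bash
python3 - <<'E'
from h import *
from rig import manip
m,H,phi=geo()
p=m+.043*H[:,2]
for a in np.linspace(-phi,0,5)[1:]:
    manip.move_to(p,tool(H,a))
    print(np.degrees(a).round(1),manip.get_width(),manip.get_time(),manip.get_contact_force().round(1),manip.get_torque().round(2),np.round((manip.get_position()-p)*1e3,2))
c=shot(manip,"pics/w5.png"); crop(c["image"],260,180,400,300,5,"pics/w5c.png")
E
```

```text
-41.5 0.013548576873789643 5.9333 [-1.6 -1.   2.7] [-0.07  0.24  0.02] [ 0.03 -0.    0.09]
-27.6 0.013406234054202099 6.275 [-1.4 -0.4  4.1] [-0.1   0.19 -0.06] [ 0.08 -0.04  0.13]
-13.8 0.013828549303422654 6.6167 [-2.  -0.6  4.4] [-0.26  0.03 -0.13] [ 0.14 -0.06  0.15]
0.0 0.013466660805409977 6.9583 [-1.3 -0.7  5.2] [-0.27 -0.04 -0.13] [ 0.16 -0.07  0.16]
```

View pics/w5c.png

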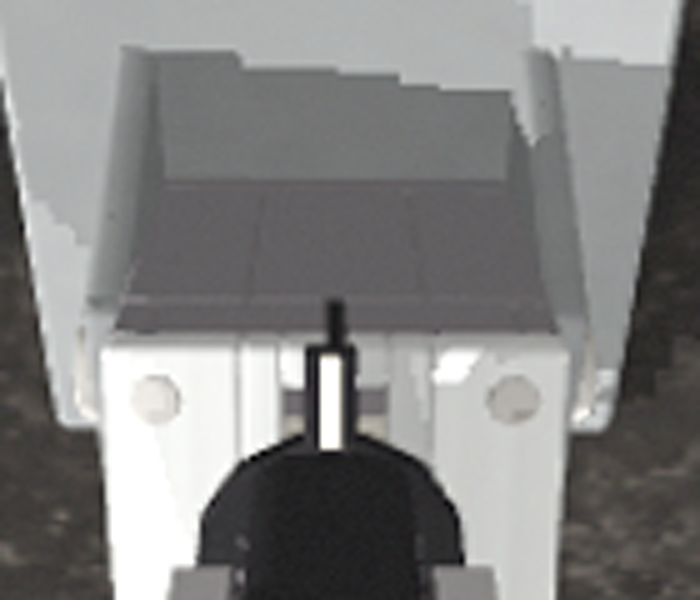

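```bash
python3 - <<'E'
from h import *
from rig import manip
m,H,phi=geo()
for dz in (.005,.012,.025,.045,.065,.085):
    p=m+(.043+dz)*H[:,2]
    manip.servo_line(p,rate=.06)
    f=manip.get_contact_force()
    print(dz,manip.get_width(),manip.get_time(),f.round(1),manip.get_torque().round(2),np.round((manip.get_position()-p)*1e3,2))
    if np.linalg.norm(f)>20: print("stop");break
manip.hold(.3)
c=shot(manip,"pics/w6.png")
c=manip.camera("scene"); crop(c["image"],220,200,420,350,4,"pics/s6.png")
c=manip.camera("side"); crop(c["image"],220,200,420,350,4,"pics/s7.png")
E
```

```text
0.005 0.013429900817420246 7.2583 [ 0.1 -0.8  1.2] [ 0.05  0.01 -0.03] [0.07 0.18 0.08]
0.012 0.014010130849259877 7.525 [-0.  -0.7  0.6] [0.04 0.11 0.02] [-0.1   0.13 -0.01]
0.025 0.013397322603533041 7.8917 [ 0.1  0.3 -1.2] [ 0.05  0.28 -0.03] [-0.1   0.06 -0.04]
0.045 0.013291986761240411 8.375 [ 0.2  0.8 -1. ] [0.01 0.28 0.  ] [0.02 0.04 0.03]
0.065 0.013824721517455531 8.8583 [ 0.2  1.1 -0.1] [-0.01  0.28 -0.02] [0.05 0.08 0.11]
0.085 0.013429319251711556 9.3417 [ 0.3 -0.2 -1.7] [ 0.07  0.31 -0.02] [0.05 0.19 0.31]
```

View pics/s7.png

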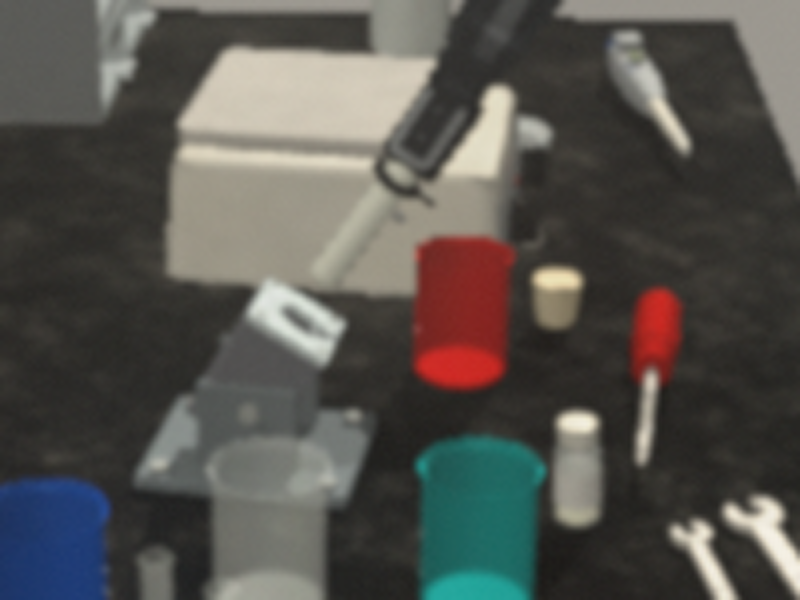

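View pics/w6.png

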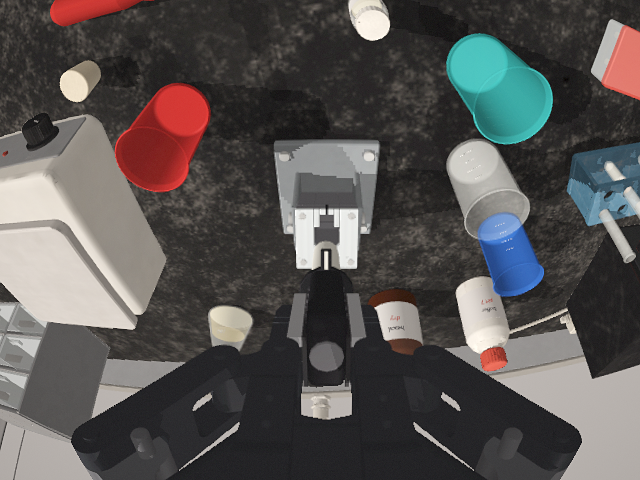

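The probe is out of the holder. In the side view its tip is at about crop (325,275), above the plate, with the side pin visible. Next I lift it, bring it upright and move it over the beaker.

```bash
python3 - <<'E'
from h import *
from rig import manip
m,H,phi=geo()
rot=R.from_matrix(frame(np.array([0,0,-1.]),H[:,1])).as_rotvec()
b=np.array([.4965,.3985,0])
q=manip.solve_ik(b+[0,0,.215],rot); print(np.round(q,2))
p=manip.get_position(); p[2]+=.06
manip.servo_line(p,rate=.12)
manip.move_to([.45,.30,.29],rot)
manip.servo_line(b+[0,0,.27],rate=.1)
manip.servo_line(b+[0,0,.216],rate=.06)
manip.hold(.3)
print(manip.get_time(),manip.get_position(),manip.get_width(),manip.get_contact_force())
o={}
for n in("scene","side"):
    o[n]=manip.camera(n); 
o["w"]=shot(manip,"pics/w8.png")
crop(o["scene"]["image"],220,240,350,390,4,"pics/s8.png")
crop(o["side"]["image"],220,220,350,370,4,"pics/s9.png")
pickle.dump(o,open("o.pkl","wb"))
E
```

```text
[ 0.66  0.48  1.63 -0.    1.03 -0.76]
13.7833 [0.49656142 0.39858011 0.21631428] 0.013512092800908922 [ 0.45869928 -0.00208008 -0.6779015 ]
```

View pics/s8.png

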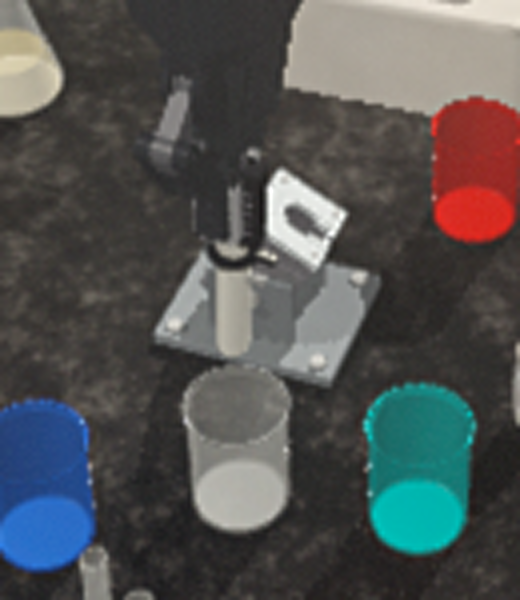

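View pics/s9.png

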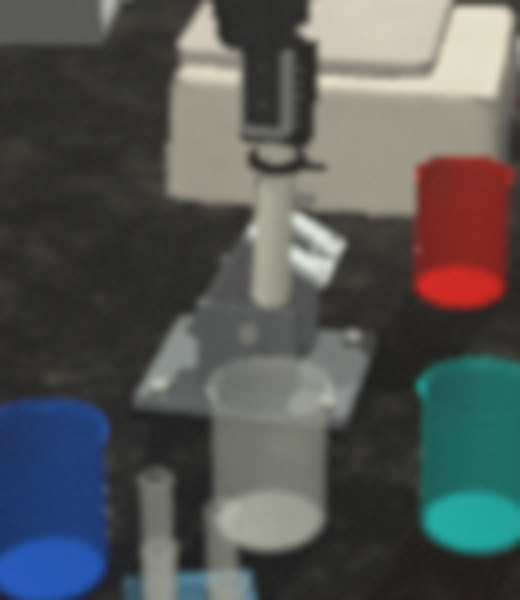

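View pics/w8.png

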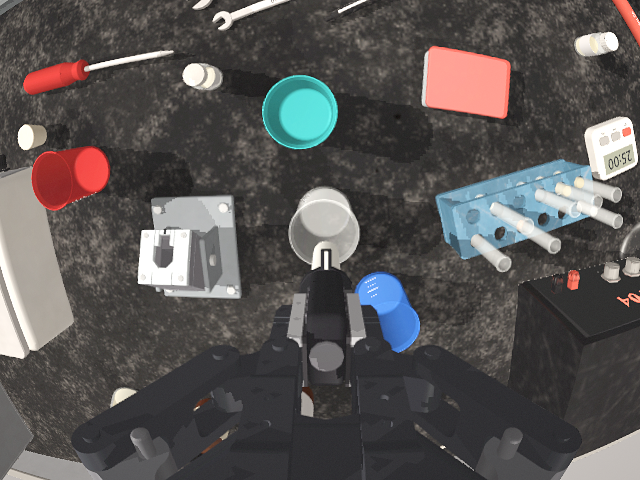

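```bash
python3 - <<'E'
from h import *
o=pickle.load(open("o.pkl","rb")); v=pickle.load(open("fit.pkl","rb"))
S,D=o["scene"],o["side"]
s=lambda p:(p[0]/4+220-v[12],p[1]/4+240-v[13]); t=lambda p:(p[0]/4+220-v[14],p[1]/4+220-v[15])
for n,a,b in [("tip",(235,348),(270,299)),("flange",(233,252),(275,158)),("rim",(237,405),(271,388)),("bottom",(240,496),(270,520))]:
    print(n,*[np.round(x,4) for x in tri(S,s(a),D,t(b))])
print("rim@.07",onz(S,*s((237,405)),.07),onz(D,*t((271,388)),.07)); print("bot",onz(S,*s((240,496)),.003),onz(D,*t((270,520)),.003))
print("w tip pred",wproj(o["w"],[[.4965,.3985,.113],[.4965,.3985,.07],[.4965,.3985,.003]]))
E
```

```text
tip [0.4961 0.4002 0.1155] 0.0016
flange [0.4936 0.403  0.1819] 0.0014
rim [0.497  0.3967 0.0709] 0.0002
bottom [0.4974 0.3996 0.006 ] 0.0001
rim@.07 [0.49730808 0.39586155 0.07      ] [0.49703563 0.39518496 0.07      ]
bot [0.49808795 0.39723633 0.003     ] [0.49781403 0.39505939 0.003     ]
w tip pred [[325.47244015 250.82397713]
 [325.49516004 231.42723811]
 [325.52075452 210.51185464]]
```

```bash
python3 - <<'E'
from h import *
from rig import manip
p=manip.get_position()
manip.servo_line(p+np.array([.001,-.002,-.004]),rate=.03)
manip.hold(.5)
print(manip.get_time(),manip.get_position(),manip.get_width(),manip.get_contact_force(),manip.get_joint_vel().round(4))
c=manip.camera("side"); crop(c["image"],220,200,350,370,4,"pics/s10.png")
manip.sign_off()
E
```

```text
14.7333 [0.49754426 0.39652425 0.21215166] 0.013711082987798651 [ 0.34429783 -0.28551669  0.52747486] [-0.001  -0.0002 -0.0005  0.0006 -0.0007 -0.0006]
the job is handed in; nothing more can be done
```

View pics/s10.png

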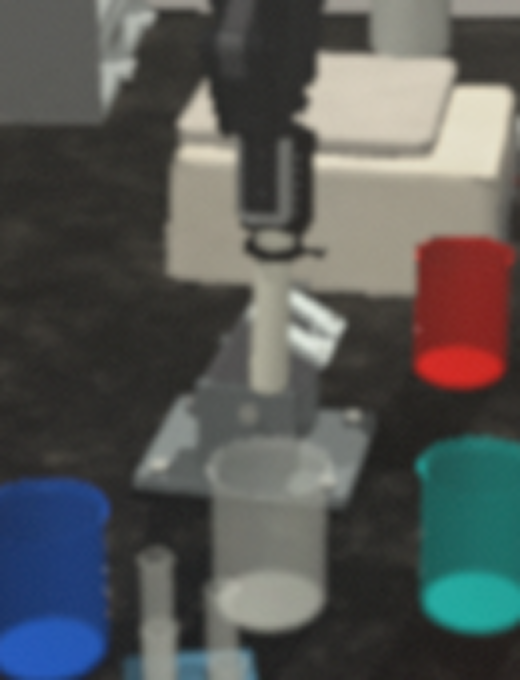

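I gripped the probe across its handle, turned it about 55° clockwise to the index line and drew it 85 mm straight out along the holder. It now hangs upright and tip down over the larger beaker. I handed the job in at about 14.7 s with the gripper still holding it.

**Turning and drawing out:** after the turn, the pointer stood less than 1 mm from the index line in the wrist image. Forces while turning and drawing out stayed below about 6 N.

**Final position:** just before the last small move, I triangulated the tip and the beaker's mouth from the scene and side images. The final move of a few millimetres was commanded from those figures and checked only in the side image.

| Check | Value |
|---|---|
| Tip height above the rim | about 4 cm |
| Tip distance from the mouth's centre, seen from above | within about 3 mm |
| Probe lean | about 3° |
| Finger opening | 13.7 mm on the handle |
| Force on the tool | below 1 N |
| Arm | standing still |

- **Other objects:** the larger beaker stands upright with a visible gap below the tip. I saw nothing else moved, but I did not re-measure the vial, the stopper or the small beaker.
- **Disagreements:** at the start, the handle end was about 6 mm forward of the holder's axis, which I took as the probe leaning in its loose bore. The camera estimates also differed from each other by 1 to 2 mm, within the stated calibration.

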